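Refit the tee handle of the silversmith's rolling mill and wind the roll down to the mark

TASK

The tee handle is off the little rolling mill: put it back on the splined spindle on top of the mill, pressing and turning as needed until the splines let it drop fully home. Then use it to wind the spindle clockwise until the pointer on the spindle's collar lines up with the fixed steel index on the mill. Leave the handle on, and leave the other things on the bench alone.

Things in the scene. Friction and masses are not known exactly. Their poses are not given: they have to be found in the camera images.
- handle: Loose tee handle, 0.3 kg, standing on the bench: dark steel hub, 32 x 32 x 42 mm tall, with two 10 mm round arms level on opposite sides (axis 30 mm above the underside), black balls 18 mm across at their ends, 146 mm over all. Origin: centre of the hub's underside; x along the arms, z up. The bare flat faces at +y and -y can be gripped at any height.
- hub_top (a point): Centre of the hub's top, 42 mm above its underside (axes as the handle). The bore runs right through: round, 18.6 mm across, with four keyways at 90 degrees, each 6.6 mm wide and reaching 12.8 mm from the centre; two lie in line with the arms, two square to them.
- spindle_seat (a point): Centre of the flat top of the spindle's collar (54 mm across), 190 mm above the bench: the hub's underside rests on it when home. Above it a core 17 mm across with four splines at 90 degrees, each 5 mm wide, 12 mm out from the axis, 18 mm tall. Turns with the spindle: x along the pointer and two splines, y along the other two, z up.
- pilot_tip (a point): Tip of the spindle, 36 mm above the seat (axes as the seat). The plain round pilot above the splines is 17 mm across, 18 mm long, the last 5 mm tapered to 10 mm. The hub passes over it, stops on the spline ends 18 mm above the seat if the keyways do not line up, and drops 18 mm once they do (about 4 degrees of play either way).
- spindle (a joint): Angle of the spindle, rad: 0 when the pointer lines up with the fixed index, positive anticlockwise seen from above. Starts between 0.6 and 1.25 and is wound clockwise to 0; free from -0.8 to 1.8. Stays where it is left; takes about 0.12 N m to turn. It turns the two screw gears and lowers the upper roll 0.3 mm per rad.
- pointer_tip (a point): Tip of the flat steel pointer on the spindle's collar, 49 mm from the spindle axis, 189.5 mm above the bench.
- index_tip (a point): Inner tip of the steel index on the mill's bracket, 51 mm from the spindle axis, 189.5 mm above the bench; x points from the axis outwards, z up.
- mill: Hand rolling mill, green cast frame fixed to the bench, base 130 x 190 mm, top yoke 84 x 168 mm, 170 mm high, on it two screw gears 50 mm either side of the spindle, 184 mm high. Crank stub reaches 127 mm to -y, roll gears 94 mm to +y. Origin: centre of the base's underside, below the spindle axis; x towards the fixed index, y along the rolls.
- block: Bystander: loose steel bench block, 60 x 60 x 20 mm. Origin: centre of its underside.
- oil: Bystander: loose grey oil bottle with black cap, 42 mm across, 110 mm tall. Origin: centre of its underside.
- hammer: Bystander: loose hammer, 240 mm long, lying on the bench, its head at +x and wooden handle towards -x. Origin: midway along it, at bench height.
Things that resemble listed ones, but are neither listed nor needed, are in the scene too. What is shaped like the handle but orange is not meant.

How it is judged:
By the outcome, as a careful person would: the job done as asked, in the order asked, and still so for the second after the job is handed in, with the robot touching nothing.
It also fails if it takes over 58 s, if anything falls off the work surface, if the arm or the gripper's body presses on something with over 40 N, if the wrist force passes 120 N, or if a joint passes its speed limit or range.

ROBOT

A 6-joint arm with a two-finger parallel gripper is mounted at the origin on the work surface. World frame = base frame: x ahead of the robot, y to its left, z up, the work surface at z = 0. Lengths are in mm, angles in rad, forces in N, time in s.
With the tool pointing down it reaches from about 275 to 825 mm from the base axis. Payload 4.9 kg.
Tool frame: the origin (TCP) lies on the centre line of the jaws, within the pads' length; the fingertips stand 11 mm ahead of it and the grasp point (between the pads) lies 8 mm behind it; z points along the fingers, y is the line along which they close (so a half turn about z gives the same grasp; the last joint's range is limited). The gripper opens to 85 mm and grips with 20 to 120 N. Pads are 22 mm wide; open, the fingers measure 114 mm over their backs; the gripper's body (76 mm by 85 mm) begins 54 mm behind the grasp point. The pads swing forward as they close: fully open they stand 13 mm farther back than shut.
Start: joints at [-1.313, 0.326, -0.193, 1.052, 0, 1.437], TCP at [210.032, -508.336, 220.781] pointing down, gripper open.
Joint ranges: [-2.65, 2.65], [-0.97, 1.79], [-1.3, 1.35], [-1.93, 2.1], [-1.47, 1.37], [-3.14, 3.14]. Speed limits (rad/s): [2.57, 2.57, 3.14, 3.14, 3.14, 3.14].

INTERFACE

Orientations are given as a 3x3 rotation matrix whose columns are the frame's x, y, z axes.
In Python, from rig import env, viewer, outline_of gives the robot as it stands.
- The arm moves only by the tool arm_command, never from a script. Its arguments are lists of equal length, an entry for each row: "dp": the shift along the world's x, y, z each as a share of 250 mm, from -1 to 1, a list of three; "rotation": the turn, a rotation vector about the world's x, y, z each as a share of 90 degrees, from -1 to 1, a list of three; "claw": the opening, from -1 (shut) to 1 (fully open). A call has exactly 10 rows; each row is the pose to reach, as a shift and turn from the pose commanded when the call began; what a row does not reach only later rows make up. A row lasts 1/8 s, in which the tool goes at most 62.5 mm and 10.7 degrees, less where a joint would pass 70% of its speed; a pose out of reach is approached as far as the arm can. A call with a number of a shift or a turn outside -1 to 1 is refused whole. A call with a gripper value outside its range is refused whole. The fingers move at their own pace and stop on an object; "squeeze" is the grip in N (left out, the last holds). Time passes only in rows, so rows that repeat a pose let the fingers close, or fill a call up. It gives the time, the measured TCP pose, the force, the opening and the grip force at its end, in the units of the state.
- env.state(): the state, without advancing time (a new reading comes with each control period).
- viewer.capture(name): name is "side" or "top" or "wrist"; returns the picture (480x640x3 uint8, red, green, blue); there is no depth.
- viewer.get_calibration(name): a dict with "K" (3x3 intrinsics, pixels), "R" (3x3) and "t" (3): a world point X has camera coordinates R X + t. Camera axes: x right, y down, z forward; pixel columns grow to the right and rows downward; lengths in mm; the calibration is good to about 2 mm. A picture is of the moment at which its call begins: read the wrist's pose just before it. get_calibration takes no time and is no camera call; for the wrist camera it gives the pose at the moment of the call.
- env.sign_off(): hands the job in; it is judged then, once.
Trained networks look in the newest picture that a camera, given by its name, has taken for a name from the list of things; names that differ only in an ending like _2 or _b are one class to them, and where a whole thing is asked for, a point or a joint stands for the part that bears it (a point fixed in the world has none). Each returns a list of dicts, best first, with "p" (0 to 1); they miss things now and then, are a little off and sometimes report something else, mostly with a low value. They report only what shows in the picture. A call takes as long as a camera call. They do not tell look-alikes from the thing itself.
- outline_of(query, camera): "region" (480x640 bool, what is visible of it) and "rect" ([centre column, centre row, width, height] in pixels, round what is visible of it).
The state is a dict: "clock": time; "qpos": joint angles; "joint_velocities": joint speeds; "joint_torque": joint torques, N m; "tcp_pos": TCP position; "orientation": TCP orientation; "wrist_force": force on the tool from outside, world axes, zero at the start; "moment": the same for the moment, N m; "width": finger opening in mm; "finger_force": force on a finger pad.
Only numpy, scipy, OpenCV 4.12 (cv2) and the standard library are available. Lean on these libraries where they do the work, as an engineer would, in place of code of your own. Each camera call takes 0.05 s, during which the arm holds its last target. There are 200 camera calls.

## Working session

There is one attempt and no reset: what is moved stays moved. The work goes in short steps, Python scripts to look and compute and a tool call to move; the robot and the scene stay as the last step left them, time stands still between calls to the robot, and variables do not carry over. Pictures are saved under pics/ and viewed, at most 10 in all, crops included, and the job is handed in when it is done.

Besides the shell and the picture viewer there is one more tool, called after "Call:" by a JSON object that holds its "api" and its "payload". arm_command: Moves the arm, as the interface text tells. Its arguments: {"type":"object","properties":{"dp":{"type":"array","items":{"type":"array","items":{"type":"number"}}},"rotation":{"type":"array","items":{"type":"array","items":{"type":"number"}}},"claw":{"type":"array","items":{"type":"number"}},"squeeze":{"type":"number"}},"required":["dp","rotation","claw"]}

```bash
mkdir -p pics; ls
python3 - <<'E'
from rig import env, viewer, outline_of
import cv2,numpy as np
for n in ("side","top"):
    im=viewer.capture(n); cv2.imwrite(f"pics/{n}0.png",im[:,:,::-1])
    for q in ("handle","mill","spindle_seat"):
        for o in outline_of(q,n)[:3]: print(n,q,round(o["p"],2),np.round(o["rect"]))
    c=viewer.get_calibration(n); print(c["K"].round(1).tolist(),c["R"].round(3).tolist(),c["t"].round(1).tolist())
E
```

```text
pics
side handle 0.66 [288. 328.  64.  29.]
side handle 0.56 [206. 341.  70.  30.]
side spindle_seat 0.87 [391. 165.  36.  31.]
[[619.5, 0.0, 330.9], [0.0, 619.5, 240.7], [0.0, 0.0, 1.0]] [[-0.831, -0.556, -0.003], [-0.428, 0.644, -0.634], [0.355, -0.526, -0.773]] [507.4, 335.5, 1143.3]
top handle 0.89 [240. 255.  22.  64.]
top handle 0.56 [191. 197.  26.  60.]
top mill 0.59 [413. 269. 116.  89.]
top spindle_seat 0.82 [422. 263.  28.  26.]
top spindle_seat 0.37 [413. 269. 110.  88.]
[[542.7, 0.0, 319.1], [0.0, 542.7, 243.8], [0.0, 0.0, 1.0]] [[0.005, -1.0, 0.006], [-0.997, -0.006, -0.075], [0.075, -0.005, -0.997]] [-2.4, 624.5, 1158.0]
```

View pics/side0.png

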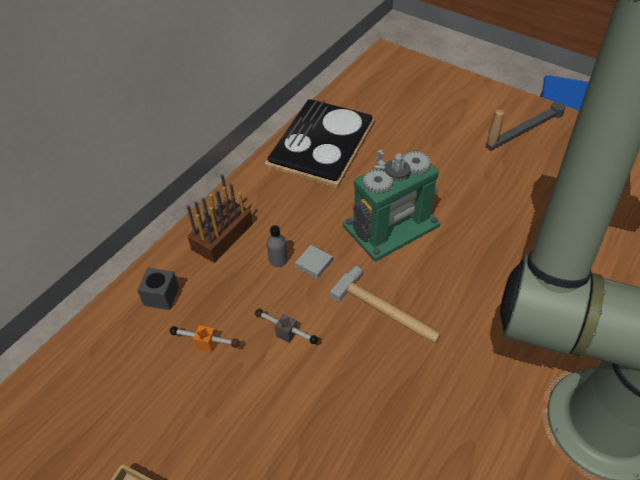

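View pics/top0.png

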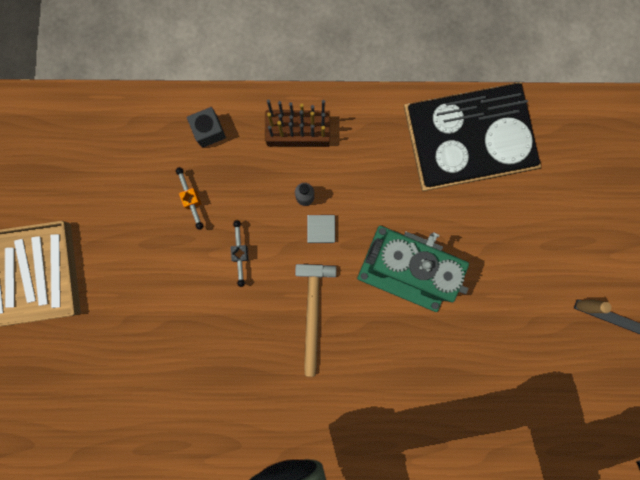

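The dark-hub tee is at side (285,328) / top (240,254). The orange look-alike is at side (205,340) / top (190,198). The dark one fits the description. The mill spindle is at side (398,167) / top (425,265).

```bash
cat > h.py <<'E'
from rig import env, viewer, outline_of
import cv2,numpy as np
def P(c): return c["K"]@np.c_[c["R"],c["t"]]
def tri(c1,p1,c2,p2):
    X=cv2.triangulatePoints(P(c1),P(c2),np.array(p1,float).reshape(2,1),np.array(p2,float).reshape(2,1)).ravel(); return X[:3]/X[3]
def proj(c,X):
    x=P(c)@np.append(X,1); return x[:2]/x[2]
def onz(c,p,z):
    d=c["R"].T@np.linalg.inv(c["K"])@np.array([p[0],p[1],1.]); o=-c["R"].T@c["t"]; return o+d*(z-o[2])/d[2]
E
python3 - <<'E'
from h import *
s,t=[viewer.get_calibration(n) for n in("side","top")]
for n,a,b in(("ball1",(259,313),(237,223)),("ball2",(315,341),(240.5,284)),("hubtop",(286,322),(239.5,254)),("tip",(398,157),(427,264))):
    X=tri(s,a,t,b); print(n,X.round(1),proj(s,X).round(1),proj(t,X).round(1))
S=cv2.imread("pics/side0.png");T=cv2.imread("pics/top0.png")
f=lambda I,x,y,w,h:cv2.resize(I[y:y+h,x:x+w],(400,300),interpolation=cv2.INTER_CUBIC)
cv2.imwrite("pics/crop1.png",np.vstack([np.hstack([f(S,245,290,80,60),f(T,200,224,80,60)]),np.hstack([f(S,350,145,80,60),f(T,380,228,80,60)])]))
E
```

```text
ball1 [667.8 179.3  27.3] [258.7 313. ] [237.2 223.3]
ball2 [535.6 169.6  27.2] [314.6 341. ] [240.7 284.4]
hubtop [601.6 172.   41.7] [286.6 322.1] [239.2 253.4]
tip [ 573.6 -194.5  217.2] [397.7 157. ] [427.2 264.4]
```

View pics/crop1.png

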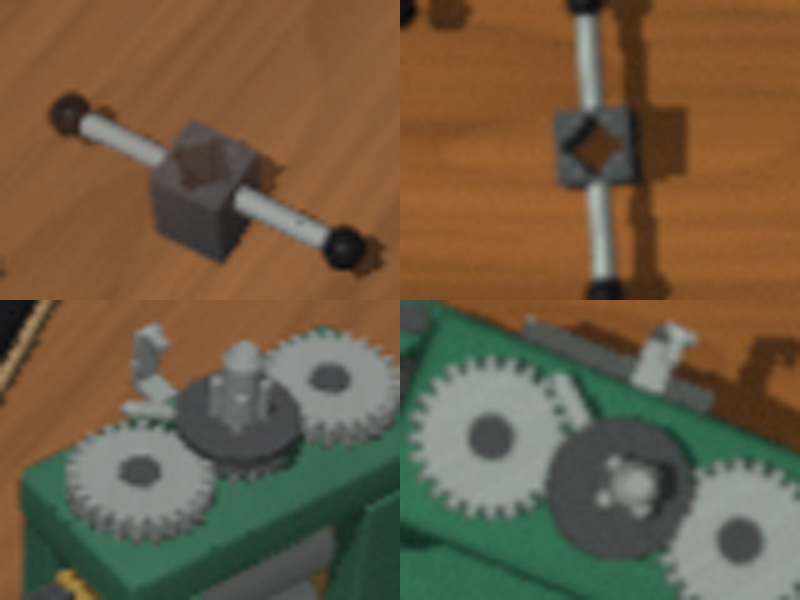

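Crop confirmed: the dark-hub tee at side (285,328) / top (240,254) is the handle. The pointer sticks out at crop (565,385), i.e. top about (413,245), and the index bracket is near top (433,238). Next, a wrist view of the mill.

Run:
```python
from h import *
s=env.state(); c=viewer.get_calibration("wrist")
print(s["clock"],s["orientation"].round(3) if hasattr(s["orientation"],'round') else s["orientation"],s["width"],s["wrist_force"])
R=np.array(s["orientation"]);cam=-c["R"].T@c["t"]
print("cam in tool",(R.T@(cam-s["tcp_pos"])).round(1),(c["R"]@R).round(2),c["K"].round(0).tolist())
s_,t=[viewer.get_calibration(n) for n in("side","top")]
X=tri(s_,(398.6,154.5),t,(427.4,264.7));print(X,proj(s_,X),proj(t,X))
print("collar@190",onz(s_,(397.6,168.5),190),onz(t,(424,266.3),190))
```

```text
0.4 [[ 0.924  0.382 -0.   ]
 [ 0.382 -0.924  0.   ]
 [ 0.    -0.    -1.   ]] 85.60837958446494 [-0.33548239  0.57710707 -0.7750788 ]
cam in tool [  68.4    0.6 -153.2] [[ 0.    1.    0.  ]
 [-0.96  0.   -0.27]
 [-0.27 -0.    0.96]] [[413.0, 0.0, 317.0], [0.0, 413.0, 242.0], [0.0, 0.0, 1.0]]
[ 572.18846243 -193.3615219   225.76049587] [398.36859206 154.49554696] [427.5667876  264.99994491]
collar@190 [ 569.06644032 -190.48155529  190.        ] [ 571.05063654 -194.02831811  190.        ]
```

Call:
{"api": "arm_command", "payload": {"dp": [[0.05,0.05,0.1],[0.15,0.15,0.2],[0.3,0.3,0.32],[0.45,0.45,0.4],[0.6,0.6,0.4],[0.75,0.75,0.4],[0.88,0.88,0.4],[0.96,0.96,0.4],[1,1,0.4],[1,1,0.4]], "rotation": [[0,0,0],[0,0,0],[0,0,0],[0,0,0],[0,0,0],[0,0,0],[0,0,0],[0,0,0],[0,0,0],[0,0,0]], "claw": [1,1,1,1,1,1,1,1,1,1]}}

```text
clock: 1.65
tcp_pos: [460.2, -258.2, 320.7]
orientation: [[0.924, 0.383, -0.0], [0.383, -0.924, -0.0], [-0.0, 0.0, -1.0]]
wrist_force: [0.2, 0.0, -0.9]
width: 85.2
finger_force: 0.0
```

Call:
{"api": "arm_command", "payload": {"dp": [[0.1,0.06,0],[0.2,0.12,0],[0.3,0.18,0],[0.37,0.22,0],[0.42,0.25,0],[0.44,0.26,0],[0.44,0.26,0],[0.44,0.26,0],[0.44,0.26,0],[0.44,0.26,0]], "rotation": [[0,0,0],[0,0,0],[0,0,0],[0,0,0],[0,0,0],[0,0,0],[0,0,0],[0,0,0],[0,0,0],[0,0,0]], "claw": [1,1,1,1,1,1,1,1,1,1]}}

```text
clock: 2.9
tcp_pos: [569.8, -193.5, 321.0]
orientation: [[0.924, 0.381, 0.0], [0.381, -0.924, -0.0], [0.0, 0.0, -1.0]]
wrist_force: [-0.4, -0.6, 0.4]
width: 85.4
finger_force: 0.0
```

Run:
```python
from h import *
import pickle
s=env.state(); c=viewer.get_calibration("wrist"); im=viewer.capture("wrist"); pickle.dump(c,open("w1.pkl","wb"))
cv2.imwrite("pics/w1.png",im[:,:,::-1]); print(s["clock"],s["tcp_pos"]); print(proj(c,[571,-193,190]),proj(c,[572,-193,226]))
x,y=proj(c,[571,-193,190]).astype(int); x0=max(0,min(x-133,374));y0=max(0,min(y-100,280)); print(x0,y0)
cv2.imwrite("pics/w1c.png",cv2.resize(im[y0:y0+200,x0:x0+266,::-1],None,fx=3,fy=3,interpolation=cv2.INTER_CUBIC))
```

```text
2.9 [ 569.808548   -193.54241836  320.95465431]
[316.7223397  226.21854747] [317.2209756  238.08409181]
183 126
```

View pics/w1c.png

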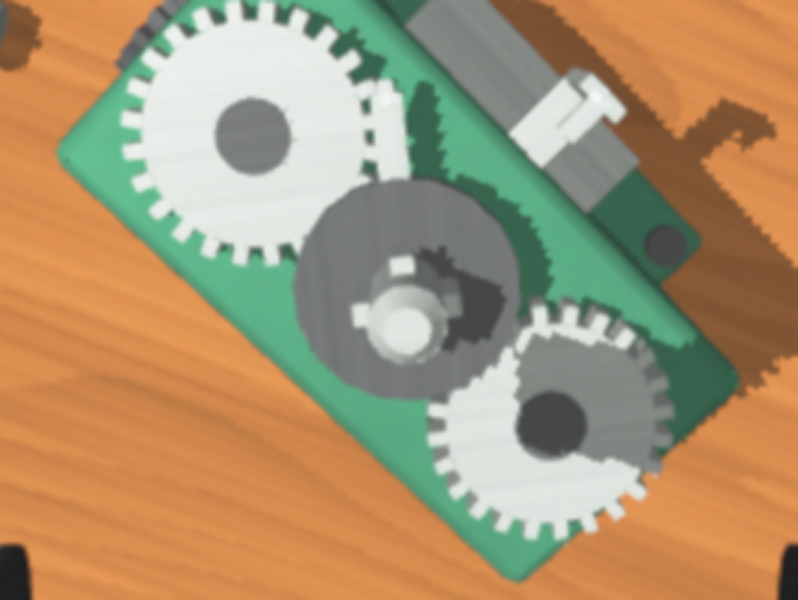

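Run:
```python
from h import *
import pickle
w=pickle.load(open("w1.pkl","rb")); sd,t=[viewer.get_calibration(n) for n in("side","top")]
f=lambda x,y:(183+x/3,126+y/3)
C=onz(w,f(407,289),190);T=onz(w,f(408,332),226);p=onz(w,f(385,82),190);p2=onz(w,f(398,176),190);I=onz(w,f(528,148),189.5);I2=onz(w,f(590,90),189.5)
g1=onz(w,f(253,137),184);g2=onz(w,f(552,425),184)
a=lambda v:np.degrees(np.arctan2(v[1],v[0])).round(1)
print("C",C,"T",T,"gears mid",(g1+g2)/2,"mill y",a(g1-g2),np.linalg.norm(g1-g2))
for n,q in(("ptr",p),("p2",p2),("idx",I),("I2",I2)):print(n,q.round(1),np.linalg.norm((q-C)[:2]).round(1),a(q-C))
print("post top",tri(sd,(350+150/5,145+30/5),w,f(600,95)), tri(sd,(380.5,151),t,(380+285/5,228+35/5)))
print("tip tri",tri(sd,(398.6,154.5),w,f(408,332)))
```

```text
C [ 574.12206422 -193.19447229  190.        ] T [ 573.2645986  -193.67385743  226.        ] gears mid [ 573.67274453 -193.46293458  184.        ] mill y 67.9 100.56844204247787
ptr [ 616.2 -170.4  190. ] 47.9 28.4
p2 [ 597.8 -181.1  190. ] 26.6 26.9
idx [ 615.  -206.2  189.5] 42.9 -17.6
I2 [ 632.2 -213.8  189.5] 61.6 -19.5
post top [ 629.88981742 -218.2876043   187.20583165] [ 629.28658513 -220.32158344  186.08572188]
tip tri [ 572.41296911 -194.24295502  224.86026809]
```

Call:
{"api": "arm_command", "payload": {"dp": [[0,0.08,0],[0,0.22,0],[0,0.4,0],[0,0.58,0],[0,0.76,0],[0,0.9,0],[0.02,1,0],[0.06,1,0],[0.1,1,0],[0.12,1,-0.02]], "rotation": [[0,0,-0.03],[0,0,-0.07],[0,0,-0.12],[0,0,-0.16],[0,0,-0.2],[0,0,-0.2],[0,0,-0.2],[0,0,-0.2],[0,0,-0.2],[0,0,-0.2]], "claw": [1,1,1,1,1,1,1,1,1,1]}}

```text
clock: 4.2
tcp_pos: [601.1, 55.6, 315.7]
orientation: [[0.997, 0.076, 0.001], [0.076, -0.997, -0.0], [0.001, 0.0, -1.0]]
wrist_force: [-0.1, -1.3, 0.7]
width: 85.5
finger_force: 0.0
```

Call:
{"api": "arm_command", "payload": {"dp": [[0,0.1,-0.05],[0,0.22,-0.12],[0,0.33,-0.2],[0,0.41,-0.26],[0,0.45,-0.3],[0,0.46,-0.32],[0,0.46,-0.32],[0,0.46,-0.32],[0,0.46,-0.32],[0,0.46,-0.32]], "rotation": [[0,0,0],[0,0,0],[0,0,0],[0,0,0],[0,0,0],[0,0,0],[0,0,0],[0,0,0],[0,0,0],[0,0,0]], "claw": [1,1,1,1,1,1,1,1,1,1]}}

```text
clock: 5.45
tcp_pos: [602.8, 149.5, 236.2]
orientation: [[0.993, 0.116, -0.002], [0.116, -0.993, 0.018], [0.0, -0.018, -1.0]]
wrist_force: [0.7, 0.3, -0.5]
width: 85.5
finger_force: 0.0
```

Run:
```python
from h import *
import pickle
s=env.state(); c=viewer.get_calibration("wrist"); im=viewer.capture("wrist"); pickle.dump(c,open("w2.pkl","wb"))
cv2.imwrite("pics/w2.png",im[:,:,::-1]); print(s["clock"],s["tcp_pos"]); 
x,y=proj(c,[601.6,172,42]).astype(int); x0=max(0,min(x-133,374));y0=max(0,min(y-100,280)); print(x0,y0)
cv2.imwrite("pics/w2c.png",cv2.resize(im[y0:y0+200,x0:x0+266,::-1],None,fx=3,fy=3,interpolation=cv2.INTER_CUBIC))
```

```text
5.45 [602.7661517  149.52830594 236.16689521]
162 109
```

View pics/w2c.png

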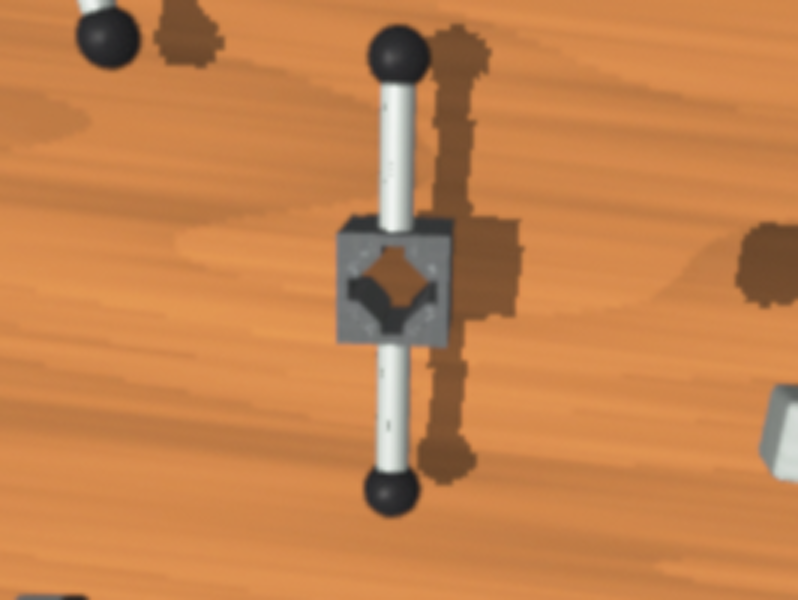

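Run:
```python
from h import *
import pickle
w=pickle.load(open("w2.pkl","rb")); sd,t=[viewer.get_calibration(n) for n in("side","top")]
f=lambda x,y:(162+x/3,109+y/3)
a=lambda v:np.degrees(np.arctan2(v[1],v[0])).round(2)
b1=onz(w,f(399,56),30);b2=onz(w,f(392,490),30);H=onz(w,f(395,289),42)
print(b1,b2,(b1+b2)/2,np.linalg.norm(b1-b2),a(b1-b2),H)
print("tri",tri(sd,(286,321.5),w,f(395,289)),tri(t,(239.5,254),w,f(395,289)))
s=env.state();print(s["clock"],s["qpos"],s["tcp_pos"],s["orientation"],s["joint_velocities"],s["wrist_force"])
```

```text
[668.21097325 179.6928646   30.        ] [539.94384319 168.73240821  30.        ] [604.07740822 174.21263641  30.        ] 128.73456513330544 4.88 [604.67255331 173.47727924  42.        ]
tri [603.5894489  172.24826511  41.98313232] [601.2494388  174.06703208  23.2467654 ]
5.5 [0.11529788 0.4500025  0.03275035 1.15356528 0.01795704 3.14056573] [602.64219188 149.56253541 236.0295428 ] [[ 9.93241916e-01  1.16043712e-01 -2.08667533e-03]
 [ 1.16062471e-01 -9.93081787e-01  1.78344333e-02]
 [-2.66543149e-06 -1.79560914e-02 -9.99838776e-01]] [ 6.59021612e-04 -3.46321379e-05 -2.60618441e-03 -1.61485755e-04
  1.70221032e-04  3.66216980e-04] [-0.64334849 -0.37740987 -1.11925051]
```

The wrist joint hit its limit, so I'll take the equivalent grasp half a turn round.

Call:
{"api": "arm_command", "payload": {"dp": [[0,0,0],[0,0,0],[0,0,0],[0,0,0],[0,0,0],[0,0,0],[0,0,0],[0,0,0],[0,0,0],[0,0,0]], "rotation": [[0,0,0.1],[0,0,0.2],[0,0,0.3],[0,0,0.4],[0,0,0.5],[0,0,0.6],[0,0,0.7],[0,0,0.8],[0,0,0.9],[0,0,1.0]], "claw": [1,1,1,1,1,1,1,1,1,1]}}

```text
clock: 6.75
tcp_pos: [602.6, 149.6, 235.9]
orientation: [[-0.121, 0.992, -0.018], [0.993, 0.121, -0.003], [-0.0, -0.018, -1.0]]
wrist_force: [0.9, -0.1, 0.1]
width: 85.7
finger_force: 0.0
```

Call:
{"api": "arm_command", "payload": {"dp": [[0,0,0],[0,0,0],[0,0,0],[0,0,0],[0,0,0],[0,0,0],[0,0,0],[0,0,0],[0,0,0],[0,0,0]], "rotation": [[0,0,0.1],[0,0,0.2],[0,0,0.3],[0,0,0.4],[0,0,0.5],[0,0,0.6],[0,0,0.7],[0,0,0.8],[0,0,0.9],[0,0,1.0]], "claw": [1,1,1,1,1,1,1,1,1,1]}}

```text
clock: 8.0
tcp_pos: [602.6, 149.7, 235.9]
orientation: [[-0.993, -0.121, 0.003], [-0.121, 0.992, -0.018], [-0.0, -0.018, -1.0]]
wrist_force: [0.6, -1.0, 0.4]
width: 85.6
finger_force: 0.0
```

Run:
```python
from h import *
s=env.state();print(s["clock"],s["qpos"],s["tcp_pos"],s["orientation"],s["wrist_force"])
c=viewer.get_calibration("wrist"); 
for X in ([668,179.5,30],[540,169,30],[604,173.5,42]): print(proj(c,X))
```

```text
8.0 [ 0.13380165  0.4524381   0.03617371  1.15430022 -0.01795225  0.01215401] [602.59655788 149.68747289 235.87114863] [[-9.92609707e-01 -1.21322223e-01  2.62435725e-03]
 [-1.21349769e-01  9.92450915e-01 -1.77599279e-02]
 [-4.49871825e-04 -1.79471420e-02 -9.99838836e-01]] [ 0.64006931 -1.02192867  0.37306748]
[345.08982039 279.49611504]
[353.9708858  136.34743849]
[349.24728542 213.98828802]
```

Call:
{"api": "arm_command", "payload": {"dp": [[0.003,0.05,0],[0.006,0.096,0],[0.006,0.096,-0.1],[0.006,0.096,-0.25],[0.006,0.096,-0.4],[0.006,0.096,-0.55],[0.006,0.096,-0.68],[0.006,0.096,-0.78],[0.006,0.096,-0.84],[0.006,0.096,-0.852]], "rotation": [[0.006,0.001,-0.012],[0.0113,0.0017,-0.023],[0.0113,0.0017,-0.023],[0.0113,0.0017,-0.023],[0.0113,0.0017,-0.023],[0.0113,0.0017,-0.023],[0.0113,0.0017,-0.023],[0.0113,0.0017,-0.023],[0.0113,0.0017,-0.023],[0.0113,0.0017,-0.023]], "claw": [1,1,1,1,1,1,1,1,1,1]}}

```text
clock: 9.25
tcp_pos: [603.5, 174.0, 21.9]
orientation: [[-0.997, -0.08, -0.002], [-0.08, 0.997, -0.0], [0.002, 0.0, -1.0]]
wrist_force: [-0.4, 0.9, 0.4]
width: 85.6
finger_force: 0.0
```

Call:
{"api": "arm_command", "payload": {"dp": [[0,0,0],[0,0,0],[0,0,0],[0,0,0],[0,0,0],[0,0,0],[0,0,0],[0,0,0],[0,0,0],[0,0,0]], "rotation": [[0,0,0],[0,0,0],[0,0,0],[0,0,0],[0,0,0],[0,0,0],[0,0,0],[0,0,0],[0,0,0],[0,0,0]], "claw": [-1,-1,-1,-1,-1,-1,-1,-1,-1,-1], "squeeze": 60}}

```text
clock: 10.5
tcp_pos: [604.8, 174.0, 24.0]
orientation: [[-0.997, -0.08, 0.001], [-0.08, 0.997, 0.001], [-0.001, 0.0, -1.0]]
wrist_force: [-1.1, 0.6, 5.1]
width: 29.6
finger_force: 59.5
```

Call:
{"api": "arm_command", "payload": {"dp": [[0,0,0.04],[0,0,0.12],[0,0,0.24],[0,0,0.4],[0,0,0.56],[0,0,0.7],[0,0,0.84],[0,0,0.94],[0,0,1],[0,0,1]], "rotation": [[0,0,0],[0,0,0],[0,0,0],[0,0,0],[0,0,0],[0,0,0],[0,0,0],[0,0,0],[0,0,0],[0,0,0]], "claw": [-1,-1,-1,-1,-1,-1,-1,-1,-1,-1]}}

```text
clock: 11.75
tcp_pos: [604.4, 173.6, 273.5]
orientation: [[-0.997, -0.08, 0.001], [-0.08, 0.997, 0.0], [-0.001, 0.0, -1.0]]
wrist_force: [-0.8, -0.2, -3.2]
width: 29.7
finger_force: 60.2
```

Run:
```python
from h import *
import pickle
s=env.state(); c=viewer.get_calibration("wrist"); im=viewer.capture("wrist"); pickle.dump(c,open("w3.pkl","wb"))
cv2.imwrite("pics/w3.png",im[:,:,::-1]); print(s["clock"],s["tcp_pos"],s["width"],s["finger_force"],s["wrist_force"],s["moment"],s["orientation"])
R=np.array(s["orientation"]);print(proj(c,s["tcp_pos"]-R[:,2]*18),proj(c,s["tcp_pos"]-R[:,2]*6+R[:,0]*64))
```

```text
11.75 [604.42713917 173.63764661 273.53876627] 29.72497415054076 60.196157676691655 [-0.8496749  -0.18923096 -3.15357558] [-0.00060412 -0.0149929  -0.07154742] [[-9.96781207e-01 -8.01660805e-02  7.90219675e-04]
 [-8.01660472e-02  9.96781520e-01  7.37953390e-05]
 [-7.93592252e-04  1.02090194e-05 -9.99999685e-01]]
[318.29790384 321.90872902] [318.36547269 137.3791254 ]
```

View pics/w3.png

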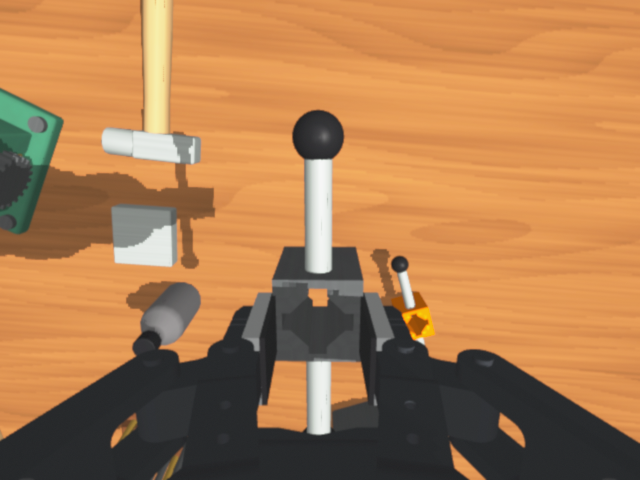

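Wrist view: handle squarely held, hub top at about (318,320), ball at (318,135) and arms aligned with the tool. Now to the spindle.

Call:
{"api": "arm_command", "payload": {"dp": [[-0.01,-0.06,0],[-0.02,-0.18,0],[-0.03,-0.34,0],[-0.04,-0.52,0],[-0.06,-0.68,0],[-0.07,-0.82,0],[-0.08,-0.92,0],[-0.08,-0.98,0],[-0.08,-1,0],[-0.08,-1,0]], "rotation": [[0,0,0.02],[0,0,0.06],[0,0,0.1],[0,0,0.14],[0,0,0.18],[0,0,0.22],[0,0,0.25],[0,0,0.26],[0,0,0.26],[0,0,0.26]], "claw": [-1,-1,-1,-1,-1,-1,-1,-1,-1,-1]}}

```text
clock: 13.05
tcp_pos: [583.6, -76.1, 271.8]
orientation: [[-0.883, -0.469, -0.002], [-0.469, 0.883, 0.0], [0.002, 0.001, -1.0]]
wrist_force: [-0.1, -0.7, -2.9]
width: 29.9
finger_force: 60.2
```

Call:
{"api": "arm_command", "payload": {"dp": [[-0.01,-0.08,0],[-0.02,-0.2,0],[-0.03,-0.32,0],[-0.04,-0.42,0],[-0.04,-0.46,0],[-0.04,-0.468,0],[-0.04,-0.468,0],[-0.04,-0.468,0],[-0.04,-0.468,0],[-0.04,-0.468,0]], "rotation": [[0,0,0],[0,0,0],[0,0,0],[0,0,0],[0,0,0],[0,0,0],[0,0,0],[0,0,0],[0,0,0],[0,0,0]], "claw": [-1,-1,-1,-1,-1,-1,-1,-1,-1,-1]}}

```text
clock: 14.3
tcp_pos: [574.1, -192.9, 272.8]
orientation: [[-0.883, -0.47, -0.0], [-0.47, 0.883, -0.0], [0.001, -0.0, -1.0]]
wrist_force: [0.1, -0.5, -2.2]
width: 29.8
finger_force: 60.2
```

Run:
```python
from h import *
import pickle
s=env.state(); c=viewer.get_calibration("wrist"); im=viewer.capture("wrist"); pickle.dump(c,open("w4.pkl","wb"))
cv2.imwrite("pics/w4.png",im[:,:,::-1]); print(s["clock"],s["tcp_pos"],s["wrist_force"],s["orientation"].round(4).tolist(),s["qpos"])
R=np.array(s["orientation"]);h=s["tcp_pos"]+.8*R[:,0]
C=np.array([573.6,-193.5])
print("hub bottom",proj(c,h+R[:,2]*24),"tip",proj(c,[*C,226]))
cv2.imwrite("pics/w4c.png",cv2.resize(im[100:400,160:480,::-1],None,fx=2,fy=2,interpolation=cv2.INTER_CUBIC))
```

```text
14.3 [ 574.14631191 -192.94093128  272.84665139] [ 0.05812124 -0.50967821 -2.17197778] [[-0.8827, -0.47, -0.0004], [-0.47, 0.8827, -0.0003], [0.0005, -0.0, -1.0]] [-4.45778446e-01  4.06449377e-01  5.89356085e-02  1.22355377e+00
 -4.35190686e-04 -9.35100554e-01]
hub bottom [318.7037711  278.90059214] tip [318.10555868 263.16795099]
```

View pics/w4c.png

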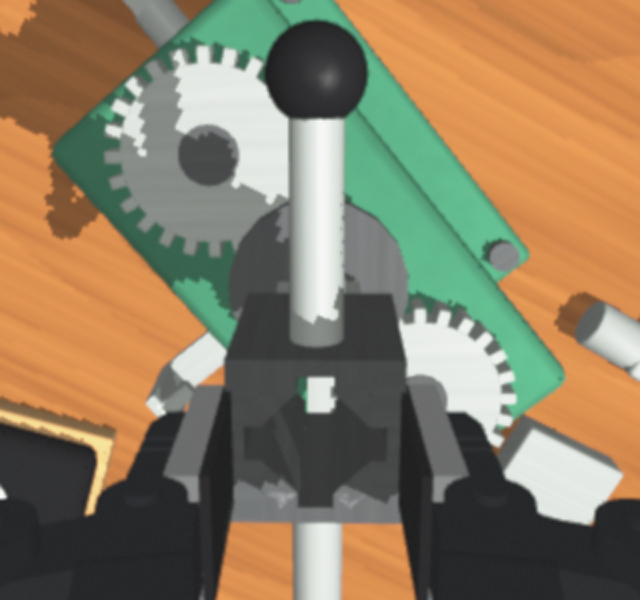

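Collar centred under the hub (crop x about 319 for both). Descending over the pilot.

Call:
{"api": "arm_command", "payload": {"dp": [[0,0,-0.02],[0,0,-0.04],[0,0,-0.06],[0,0,-0.08],[0,0,-0.1],[0,0,-0.115],[0,0,-0.13],[0,0,-0.145],[0,0,-0.15],[0,0,-0.15]], "rotation": [[0,0,0],[0,0,0],[0,0,0],[0,0,0],[0,0,0],[0,0,0],[0,0,0],[0,0,0],[0,0,0],[0,0,0]], "claw": [-1,-1,-1,-1,-1,-1,-1,-1,-1,-1]}}

```text
clock: 15.6
tcp_pos: [574.1, -193.3, 235.2]
orientation: [[-0.883, -0.469, -0.001], [-0.469, 0.883, -0.0], [0.001, 0.0, -1.0]]
wrist_force: [0.2, -0.1, -2.1]
width: 29.8
finger_force: 60.2
```

Call:
{"api": "arm_command", "payload": {"dp": [[0,0,-0.004],[0,0,-0.008],[0,0,-0.012],[0,0,-0.016],[0,0,-0.02],[0,0,-0.024],[0,0,-0.028],[0,0,-0.028],[0,0,-0.028],[0,0,-0.028]], "rotation": [[0,0,0],[0,0,0],[0,0,0],[0,0,0],[0,0,0],[0,0,0],[0,0,0],[0,0,0],[0,0,0],[0,0,0]], "claw": [-1,-1,-1,-1,-1,-1,-1,-1,-1,-1]}}

```text
clock: 16.85
tcp_pos: [574.1, -193.3, 228.3]
orientation: [[-0.883, -0.47, -0.0], [-0.47, 0.883, -0.0], [0.0, -0.0, -1.0]]
wrist_force: [0.2, 0.3, -2.6]
width: 29.6
finger_force: 60.2
```

Through the spline ends with no force, so the keyways line up. Going home.

Call:
{"api": "arm_command", "payload": {"dp": [[0,0,-0.008],[0,0,-0.016],[0,0,-0.024],[0,0,-0.032],[0,0,-0.04],[0,0,-0.046],[0,0,-0.05],[0,0,-0.054],[0,0,-0.058],[0,0,-0.058]], "rotation": [[0,0,0],[0,0,0],[0,0,0],[0,0,0],[0,0,0],[0,0,0],[0,0,0],[0,0,0],[0,0,0],[0,0,0]], "claw": [-1,-1,-1,-1,-1,-1,-1,-1,-1,-1]}}

```text
clock: 18.1
tcp_pos: [574.1, -193.4, 214.1]
orientation: [[-0.883, -0.469, -0.0], [-0.469, 0.883, -0.0], [0.0, -0.0, -1.0]]
wrist_force: [-0.6, -0.1, 0.1]
width: 30.1
finger_force: 60.5
```

Call:
{"api": "arm_command", "payload": {"dp": [[0,0,-0.004],[0,0,-0.008],[0,0,-0.008],[0,0,-0.008],[0,0,-0.008],[0,0,-0.008],[0,0,-0.008],[0,0,-0.008],[0,0,-0.008],[0,0,-0.008]], "rotation": [[0,0,0],[0,0,0],[0,0,-0.02],[0,0,-0.06],[0,0,-0.11],[0,0,-0.16],[0,0,-0.21],[0,0,-0.25],[0,0,-0.27],[0,0,-0.27]], "claw": [-1,-1,-1,-1,-1,-1,-1,-1,-1,-1]}}

```text
clock: 19.35
tcp_pos: [574.4, -193.8, 213.9]
orientation: [[-0.998, -0.065, 0.001], [-0.065, 0.998, -0.002], [-0.001, -0.002, -1.0]]
wrist_force: [-3.4, 1.7, 8.9]
width: 29.9
finger_force: 61.5
```

Call:
{"api": "arm_command", "payload": {"dp": [[0,0,0],[0,0,0],[0,0,0],[0,0,0],[0,0,0],[0,0,0],[0,0,0],[0,0,0],[0,0,0],[0,0,0]], "rotation": [[0,0,-0.02],[0,0,-0.05],[0,0,-0.09],[0,0,-0.13],[0,0,-0.17],[0,0,-0.21],[0,0,-0.23],[0,0,-0.24],[0,0,-0.24],[0,0,-0.24]], "claw": [-1,-1,-1,-1,-1,-1,-1,-1,-1,-1]}}

```text
clock: 20.6
tcp_pos: [574.0, -194.2, 213.9]
orientation: [[-0.952, 0.307, 0.0], [0.307, 0.952, -0.003], [-0.001, -0.002, -1.0]]
wrist_force: [-4.6, 0.5, 10.0]
width: 30.0
finger_force: 61.5
```

Run:
```python
from h import *
import pickle
s=env.state(); print(s["clock"],s["tcp_pos"],s["wrist_force"],s["moment"])
R=s["orientation"];print("yaw",np.degrees(np.arctan2(R[1][0],R[0][0])))
a=[]
for n,X in(("top",[620,-212,190]),("side",[620,-212,190])):
    c=viewer.get_calibration(n); im=viewer.capture(n); cv2.imwrite(f"pics/{n}5.png",im[:,:,::-1]); x,y=proj(c,[590,-200,200]).astype(int);print(n,x-25,y-37)
    a.append(cv2.resize(im[y-37:y+38,x-25:x+25,::-1],(400,600),interpolation=cv2.INTER_CUBIC))
cv2.imwrite("pics/c5.png",np.hstack(a))
```

```text
20.6 [ 573.97458736 -194.22061707  213.86083376] [-4.62540961  0.47471792  9.98540147] [-0.11374697  1.0774598   0.06793666]
yaw 162.0991906083105
top 403 218
side 366 121
```

View pics/c5.png

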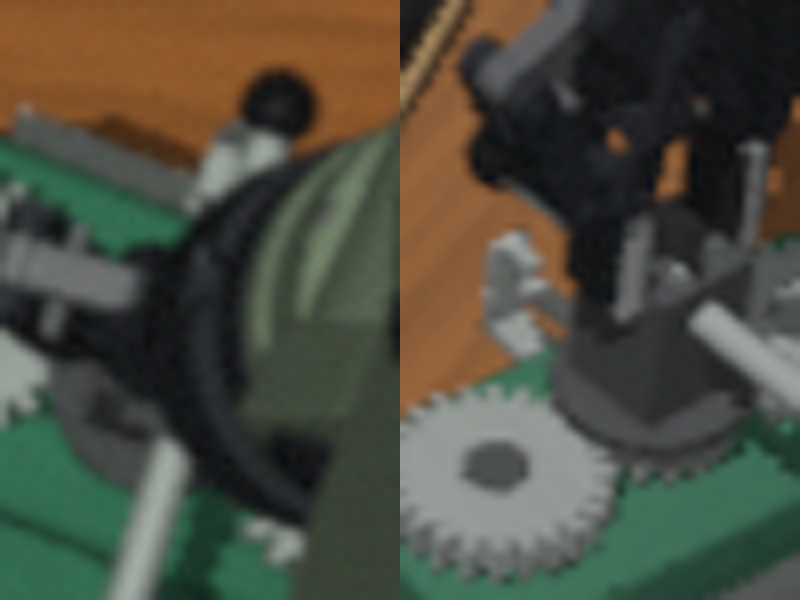

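Side crop: the hub sits flat on the collar, so it is home. The index hook is around (510,290) with the pointer close by at (550,300). I'll work out where they should project.

Run:
```python
from h import *
sd=viewer.get_calibration("side"); C=np.array([573.6,-193.5])
for r,d in((27,-14),(49,-10),(49,-14),(49,-18),(49,-22),(51,-22),(75,-22)):
    a=np.radians(d); p=proj(sd,[*(C+r*np.array([np.cos(a),np.sin(a)])),190]); print(r,d,((p-[366,121])*8+[400,0]).round())
print(onz(sd,(366+110/8,121+265/8),189.5),onz(sd,(366+155/8,121+300/8),189.5))
```

```text
27 -14 [570. 314.]
49 -10 [503. 278.]
49 -14 [511. 272.]
49 -18 [521. 267.]
49 -22 [531. 261.]
51 -22 [526. 257.]
75 -22 [472. 207.]
[ 623.13446976 -208.06474171  189.5       ] [ 606.16161416 -203.00563288  189.5       ]
```

Call:
{"api": "arm_command", "payload": {"dp": [[0,0,0],[0,0,0],[0,0,0],[0,0,0],[0,0,0],[0,0,0],[0,0,0],[0,0,0],[0,0,0.008],[0,0,0.008]], "rotation": [[0,0,-0.01],[0,0,-0.025],[0,0,-0.04],[0,0,-0.05],[0,0,-0.06],[0,0,-0.07],[0,0,-0.07],[0,0,-0.07],[0,0,-0.07],[0,0,-0.07]], "claw": [-1,-1,-1,-1,-1,-1,-1,-1,-1,-1]}}

```text
clock: 21.95
tcp_pos: [574.0, -193.7, 214.1]
orientation: [[-0.912, 0.41, -0.001], [0.41, 0.912, -0.001], [0.0, -0.001, -1.0]]
wrist_force: [-2.5, -1.4, 2.9]
width: 30.2
finger_force: 60.7
```

Call:
{"api": "arm_command", "payload": {"dp": [[0,0,0],[0,0,0],[0,0,0],[0,0,0],[0,0,0],[0,0,0],[0,0,0.06],[0,0,0.16],[0,0,0.3],[0,0,0.4]], "rotation": [[0,0,0],[0,0,0],[0,0,0],[0,0,0],[0,0,0],[0,0,0],[0,0,0],[0,0,0],[0,0,0],[0,0,0]], "claw": [0.2,0.2,0.2,0.2,0.2,0.2,0.2,0.2,0.2,0.2]}}

```text
clock: 23.2
tcp_pos: [574.5, -193.5, 316.7]
orientation: [[-0.912, 0.41, 0.002], [0.41, 0.912, -0.001], [-0.002, -0.0, -1.0]]
wrist_force: [0.2, 0.2, 0.0]
width: 51.4
finger_force: 0.0
```

Call:
{"api": "arm_command", "payload": {"dp": [[-0.03,0.06,0],[-0.06,0.12,0],[-0.09,0.2,0],[-0.09,0.28,0],[-0.09,0.32,0],[-0.09,0.32,0],[-0.09,0.32,0],[-0.09,0.32,0],[-0.09,0.32,0],[-0.09,0.32,0]], "rotation": [[0,0,0],[0,0,0],[0,0,0],[0,0,0],[0,0,0],[0,0,0],[0,0,0],[0,0,0],[0,0,0],[0,0,0]], "claw": [0.2,0.2,0.2,0.2,0.2,0.2,0.2,0.2,0.2,0.2]}}

```text
clock: 24.45
tcp_pos: [551.6, -113.7, 313.7]
orientation: [[-0.912, 0.41, -0.001], [0.41, 0.912, 0.0], [0.001, -0.0, -1.0]]
wrist_force: [-0.1, -0.4, -0.6]
width: 51.3
finger_force: 0.0
```

Run:
```python
from h import *
import pickle
s=env.state(); c=viewer.get_calibration("wrist"); im=viewer.capture("wrist"); pickle.dump(c,open("w6.pkl","wb"))
cv2.imwrite("pics/w6.png",im[:,:,::-1]); print(s["clock"],s["tcp_pos"],s["wrist_force"])
for X in ([573.6,-193.5,190],[573.6,-193.5,232],[620.9,-212.6,190]): print(proj(c,X))
cs=viewer.get_calibration("side"); i2=viewer.capture("side"); cv2.imwrite("pics/side6.png",i2[:,:,::-1]);t2=viewer.capture("top"); cv2.imwrite("pics/top6.png",t2[:,:,::-1])
```

```text
24.45 [ 551.55910345 -113.67858832  313.70517751] [-0.07353183 -0.44753306 -0.6380369 ]
[229.19885359 299.54029961]
[215.4363553  326.48338348]
[235.67236871 361.88197692]
```

Run:
```python
from h import *
w=cv2.imread("pics/w6.png");s=cv2.imread("pics/side6.png");t=cv2.imread("pics/top6.png")
r=lambda I,x,y,ww,h,W,H:cv2.resize(I[y:y+h,x:x+ww],(W,H),interpolation=cv2.INTER_CUBIC)
cv2.imwrite("pics/c6.png",np.hstack([r(w,170,265,100,150,400,600),np.vstack([r(s,360,130,50,38,400,300),r(t,405,225,50,38,400,300)])]))
```

```text
(no output)
```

View pics/c6.png

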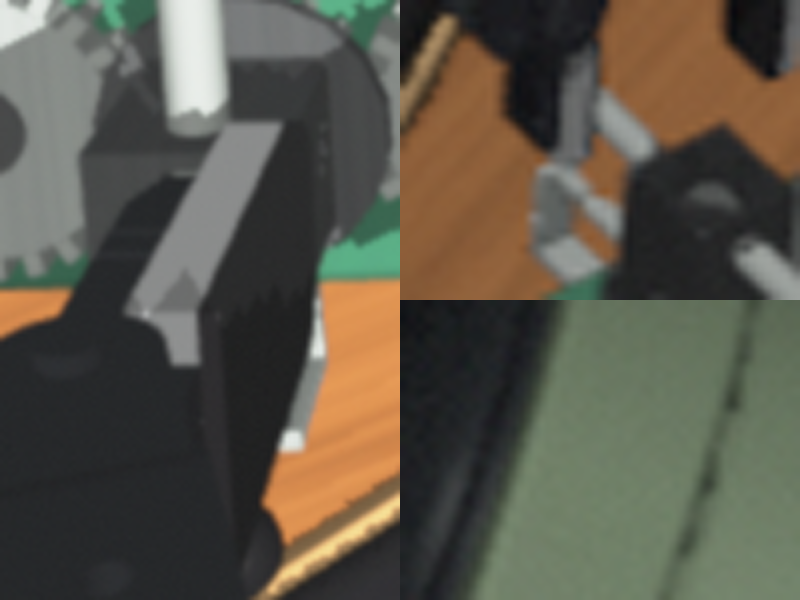

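Side crop: the pointer tip, about (580,185), is nearly in line with the index hook, about (555,180). A finger blocks the wrist view, so I'll take a clear vantage from beside the arm.

Call:
{"api": "arm_command", "payload": {"dp": [[0.03,-0.02,0],[0.07,-0.05,0],[0.12,-0.09,0],[0.17,-0.13,0],[0.22,-0.17,0],[0.26,-0.2,0],[0.29,-0.22,0],[0.312,-0.24,0],[0.312,-0.24,0],[0.312,-0.24,0]], "rotation": [[0,0,-0.11],[0,0,-0.22],[0,0,-0.33],[0,0,-0.44],[0,0,-0.55],[0,0,-0.66],[0,0,-0.77],[0,0,-0.88],[0,0,-0.98],[0,0,-0.98]], "claw": [1,1,1,1,1,1,1,1,1,1]}}

```text
clock: 25.85
tcp_pos: [629.6, -173.4, 313.6]
orientation: [[0.379, 0.925, -0.0], [0.925, -0.379, 0.001], [0.001, -0.0, -1.0]]
wrist_force: [-0.1, -0.1, -1.4]
width: 85.4
finger_force: 0.0
```

Run:
```python
from h import *
import pickle
s=env.state(); c=viewer.get_calibration("wrist"); im=viewer.capture("wrist"); pickle.dump(c,open("w7.pkl","wb"))
cv2.imwrite("pics/w7.png",im[:,:,::-1]); print(s["clock"],s["tcp_pos"],s["orientation"].round(3).tolist(),s["joint_velocities"].round(3))
for X in ([573.6,-193.5,190],[573.6,-193.5,232],[619,-211.9,190],[641,-223.6,220]): print(proj(c,X).round(1))
g=cv2.cvtColor(im,cv2.COLOR_RGB2GRAY)
x,y=proj(c,[619,-211.9,190]).astype(int)
x0,y0=max(0,min(x-70,500)),max(0,min(y-52,375));print(x0,y0)
cv2.imwrite("pics/w7c.png",cv2.resize(im[y0:y0+105,x0:x0+140,::-1],(800,600),interpolation=cv2.INTER_CUBIC))
# coarse class map: text
hsv=cv2.cvtColor(im,cv2.COLOR_RGB2HSV)
for r in range(y-24,y+25,2):
    print(r,''.join('G' if (h[1]>90 and 60<h[0]*1<95) else 'o' if h[1]>90 else '#' if h[2]>200 else '+' if h[2]>140 else '-' if h[2]>80 else '.' for h in hsv[r,x-45:x+45]))
```

```text
25.85 [ 629.57046625 -173.41236297  313.58319754] [[0.379, 0.925, -0.0], [0.925, -0.379, 0.001], [0.001, -0.0, -1.0]] [ 0.003 -0.005 -0.003  0.001 -0.001 -0.042]
[254.7 283.9]
[244.7 308.7]
[323.1 283.7]
[362.  304.1]
253 231
259 ----...GGGGGGGGGGGGGGGGGGGGGGGGGGGG-------------------------oooooooooooooooooooooooooooooo
261 ------..GGGGGGGGGGGGGGGGGGGGGGGGGGG--------------------------ooooooooooooooooooooooooooooo
263 -------..GGGGGGGGGGGGGGGGGGGGGGGGGG-+++++++++++++++++++++++++-----oooooooooooooooooooooooo
265 --------...GGGGGGGGGGGGGGGGGGGGGGGG-+#######################+-----oooooooooooooooooooooooo
267 .---------..GGGGGGGGGGGGGGGGGGGGGGG-+#######################+------ooooooooooooooooooooooo
269 .....------..GGGGGGGGGGGGGGGGGGGGGG-+#######################+------ooooooooooooooooooooooo
271 ......------.GGGGGGGGGGGGGGGGGGGGGG-+######################++------ooooooooooooooooooooooo
273 .......------.GGGGGGGGGGGGGGGGGGGGG-+#######################+-------oooooooooooooooooooooo
275 ........-----.GGGGGGGGGGGGGGGGGGGGG-+######################++-+++++-oooooooooooooooooooooo
277 .........------
[... 800 characters left out ...]
--ooo...................ooooooooooo
295 +++++++++++++++++++++++++++++++++++++++++++++++++++++++++--.....................oooooooooo
297 #######################+++++++++++++++++++++++++++++++++++-.......................oooooooo
299 ##########################################################+-......................oooooooo
301 ##########################################################+-.......--..............ooooooo
303 ##########++--+###########################################+-......................oooooooo
305 #####++------------+++####################################+.......................oooooooo
307 +++++++----------------+++++++++++++++++++++++++++++++++++-......................ooooooooo
```

View pics/w7c.png

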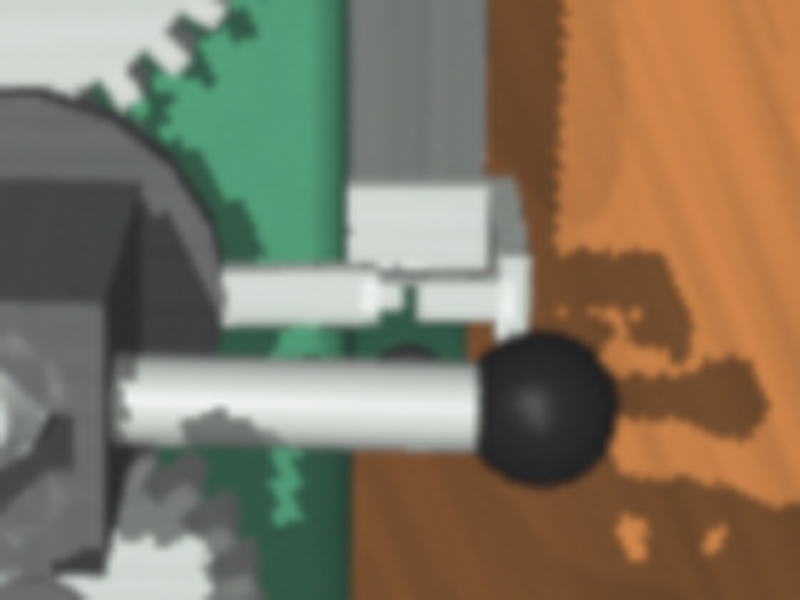

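The picture shows the pointer tip at (390,296) facing the index tip at (415,299), practically in line. A sub-pixel check:

Run:
```python
from h import *
import pickle
im=cv2.imread("pics/w7.png");c=pickle.load(open("w7.pkl","rb"))
g=im[:,:,2].astype(float)  # red channel: green yoke is dark
def cen(x,r0,r1):
    v=g[r0:r1,x]; 
    b=np.where(v>130)[0]; lo,hi=b[0],b[-1]
    e=lambda a,bb:a+(130-v[a])/(v[bb]-v[a])*(bb-a)
    return r0+(e(lo-1,lo)+e(hi,hi+1))/2 if lo>0 and hi<len(v)-1 else np.nan
for x in (294,298,302,306,310,314,318,320,321,322,329,331,333,335): print(x,round(cen(x,279 if x>326 else 274,293),2),end="; ")
C=np.array([573.6,-193.5])
for x,r in((300,None),(312,None)):
    r=cen(x,274,293);p=onz(c,(x,r),191);print(p,np.degrees(np.arctan2(p[1]-C[1],p[0]-C[0])),np.linalg.norm(p[:2]-C))
for x in(329,332):
    r=cen(x,279,293);p=onz(c,(x,r),191);print(p,np.degrees(np.arctan2(p[1]-C[1],p[0]-C[0])),np.linalg.norm(p[:2]-C))
```

```text
294 282.38; 298 282.29; 302 282.2; 306 282.18; 310 282.13; 314 nan; 318 nan; 320 nan; 321 nan; 322 nan; 329 nan; 331 nan; 333 nan; 335 nan; [ 604.28876708 -204.27206319  191.        ] -19.34158185804918 32.52441806196804
[ 612.232876   -207.43107096  191.        ] -19.829377179334585 41.06791748544279
[nan nan nan] nan nan
[nan nan nan] nan nan
```

Run:
```python
from h import *
im=cv2.imread("pics/w7.png");print("rows 277..290, red")
for x in (308,314,316,318,320,322,324,326,328,330,332,334,336,338): print(x,im[277:291,x,2])
# index inner foot/bracket edges for mill direction: bracket left edge col by row
```

```text
rows 277..290, red
308 [128 173 204 212 213 213 212 210 205 194 161 104  78  77]
314 [157 177 204 213 213 212 212 210 206 193 155  88  44  42]
316 [152 174 206 218 226 227 228 228 216 193 149  86  51  49]
318 [165 171 198 220 234 232 229 226 209 176 126  74  51  49]
320 [197 150 142 172 205 214 212 189 127  75  59  52  49  51]
322 [172 135 135 163 188 196 195 175 113  61  50  50  49  51]
324 [202 148 131 139 104  83  83  77  62  54  51  49  49  49]
326 [203 151 135 161 173 175 175 175 169 149  92  52  48  50]
328 [192 148 142 177 205 211 211 210 204 181 109  54  50  49]
330 [190 149 145 178 205 211 211 210 204 180 108  54  50  49]
332 [190 148 144 177 205 212 212 210 204 180 108  54  47  49]
334 [190 145 142 177 205 211 211 210 205 182 118  78  77  78]
336 [188 142 132 175 205 212 212 211 207 188 143 121 118 120]
338 [139 129 144 178 205 212 212 212 207 188 144 122 120 117]
```

The pointer is about 0.8° (0.6 mm at its tip) from the index centreline. The hub is down on the collar, released, and the gripper is clear. Handing in.

```bash
python3 -c "
from rig import env
print(env.sign_off())"
```

```text
the job is handed in; nothing more can be done
None
```

The tee handle is back on the spindle, fully home. I wound it clockwise until the pointer lined up with the index to within about 0.8° (about 0.6 mm at the tip), left the handle on with the gripper clear, and handed the job in at about 26 s without touching the other things on the bench.

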